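# Lock the quarter-turn knob into a pot lid and put the lid on the pot

### The job

Fit the loose black knob to the enamel pot's lid: pass its T-shaped foot through the slot in the lid, press gently against the springy skirt, turn the knob a quarter turn and let it spring up so that it locks. Then lift the lid by its knob and set it down gently, fully home on the pot, and let go. Never press or knock the lid harder than about 15 N, and leave the pot, the ramekin, the tiffin carrier and the spoon rest standing where they are.

Things in the scene. Friction and masses are not known exactly. Their poses are not given: they have to be found in the camera images.
- knob: Black silicone pot-lid knob with a steel T-foot, 48 mm tall, 90 g; at the start it stands upright in the ramekin's mouth, skirt on the rim, foot hanging inside. Origin: centre of the T-foot's underside; z up the shank; x along T-foot and wing grip alike (parallel). Round shank 14 mm diameter, z 6 to 15 mm; hub 36 mm diameter, z 13.2 to 22.2 mm.
- knob_foot (a point): Centre of the underside of the T-foot (the knob's origin, same axes). The foot is 28 mm (x) by 9 mm (y), 6 mm high; its lower edges are chamfered by 0.5 mm all round; its long upper edges are bevelled by 1.4 mm over the top 2.2 mm. A small jiggle helps it into the groove.
- knob_grip (a point): On the knob's axis, 36 mm above its origin, mid-height of the wing grip: 46 mm (x) by 18 mm (y), from z 21 to 48 mm, pinched across y. Same axes as the knob.
- knob_skirt (a point): On the knob's axis, 7.2 mm above its origin: underside of the springy silicone skirt when free. Skirt: 56 mm diameter, 8 mm high, around the hub. It gives upward by 3 N per mm for 4.7 mm (its top then at z 19.9 mm; keep the fingertips above that), then is hard.
- lid: White enamel pot lid, blue flange, 174 mm diameter, 29.5 mm high, 0.3 to 0.4 kg, loose, right way up on the counter. Origin: centre of the plane it stands on (underside of its locating lip), z up. Lip: 148 mm diameter, 10 mm deep; above it the flange (underside at z 10 mm) rests on the pot rim.
- lid_slot (a point): Centre of the slot, on top of the square steel plate (62 mm, 3 mm thick) in the middle of the lid, 29.5 mm above the lid's origin. Through slot 29.6 mm long (x) by 10.6 mm wide (y), widened in the middle to 16 mm (y) over 11 mm (x) for the round shank, which centres the knob in it (about 1 mm play); thin black outline. Same axes as the lid.
- lid_groove (a point): Centre of the locking groove, on the plate's underside, 26.5 mm above the lid's origin. Four pads 2.2 mm high leave a groove 11 mm wide along y. Press the foot's top below the pads (skirt squeezed over 4 mm, 12 N), turn it 90 degrees either way; eased off, it springs up into the groove (foot underside 6 mm below this point, skirt still squeezed 1.8 mm) and then carries the lid.
- pot: White enamel pot, blue rim, two blue side handles on its x axis (to 110 mm from the centre), 164 mm outside, 158 mm inside diameter, 92 mm high, 0.8 to 1.2 kg, loose. Origin: centre of its underside, z up. With the lid home the lid's origin is 82 mm above this.
- pot_rim (a point): Centre of the pot's mouth at the height of the rim, 92 mm above the pot's origin.
- ramekin: Small clear glass ramekin, 55 mm diameter, 47 mm inside, 36 mm high, loose; it holds the knob at the start. Origin: centre of its underside.
- tiffin: Steel three-tier tiffin carrier, latched lid, arched handle, 137 mm wide, 236 mm tall, loose, to be left alone. Origin: centre of its underside.
- spoon_rest: Bamboo spoon rest, round dish 92 mm diameter, 16 mm high, with a 28 mm wide tail reaching 120 mm along its -y; loose, to be left alone. Origin: under the dish's centre.

How it is judged:
By the outcome, as a careful person would: the job done as asked, in the order asked, and still so for the second after the job is handed in, with the robot touching nothing.
It also fails if it takes over 72 s, if anything falls off the work surface, if the arm or the gripper's body presses on something with over 40 N, if the wrist force passes 120 N, or if a joint passes its speed limit or range.

### The arm

A 6-joint arm with a two-finger parallel gripper is mounted at the origin on the work surface. World frame = base frame: x ahead of the robot, y to its left, z up, the work surface at z = 0. Lengths are in m, angles in degrees, forces in N, time in s.
With the tool pointing down it reaches from about 0.325 to 1 m from the base axis. Payload 5.1 kg.
Tool frame: the origin (TCP) lies at the very end of the fingers, on their centre line; the grasp point (between the pads) lies 19 mm behind it (ctrl.grip_depth is the distance from the TCP to the grasp point, in m); z points along the fingers, y is the line along which they close (so a half turn about z gives the same grasp; the last joint's range is limited). The gripper opens to 85 mm and grips with 20 to 120 N. Pads are 22 mm wide; open, the fingers measure 114 mm over their backs; the gripper's body (76 mm by 85 mm) begins 54 mm behind the grasp point. The pads swing forward as they close: fully open they stand 13 mm farther back than shut.
Start: joints at [59.095, 7.093, 94.555, -0, 78.352, -4.733], TCP at [0.287, 0.583, 0.231] pointing down, gripper open.
Joint ranges: [-149.61, 149.61], [-58.7, 133.49], [1.44, 155.28], [-77.14, 257.14], [18.33, 153.61], [-166.67, 166.67]. Speed limits (degrees/s): [147.25, 147.25, 180, 180, 180, 180].

### API

Orientations are given as [roll, pitch, yaw] about the fixed x, y, z axes, in that order (R = Rz(yaw) Ry(pitch) Rx(roll)).
In Python, from cell import ctrl gives the robot as it stands.
- The arm moves only by the tool apply_moves, never from a script. Its argument "rows" is a list of rows, each a list of 3 entries, a list of its own where there are three numbers: the shift along the tool's x, y, z in mm, then the turn about the tool's z in rad, then the closure, from 0 (fully open) to 1 (shut). A call has 1 to 10 rows; each row is the pose to reach, as a shift and turn from the pose commanded when the call began, along the tool's axes at that moment; what a row does not reach only later rows make up. A row lasts 1/8 s, in which the tool goes at most 62.5 mm and 10.7 degrees, less where a joint would pass 70% of its speed; a pose out of reach is approached as far as the arm can. A call with a gripper value outside its range is refused whole. The fingers move at their own pace and stop on an object; "force" is the grip in N (left out, the last holds). Time passes only in rows, so rows that repeat a pose let the fingers close. It gives the time, the measured TCP pose, the force, the opening and the grip force at its end, in the units of the state.
- ctrl.get_state(): the state, without advancing time (a new reading comes with each control period).
- ctrl.capture(name): name is "scene" or "top" or "wrist"; returns a dict with "img" (420x560x3 uint8, blue, green, red), "range_z" (420x560 float32, m along the optical axis (not along the pixel's ray), 0 where there is no reading), "K" (3x3 intrinsics, pixels), "extrinsics" (4x4, takes a point from camera to world coordinates). Camera axes: x right, y up, looking along -z (the intrinsics and any distortion apply to the point x, -y, -z); pixel columns grow to the right and rows downward; lengths in m; the calibration is good to about 2 mm. A picture is of the moment at which its call begins.
- ctrl.job_done(): hands the job in; it is judged then, once.
The state is a dict: "t": time; "qpos": joint angles; "joint_vel": joint speeds; "joint_efforts": joint torques, N m; "eef_pos": TCP position; "eef_rot": TCP orientation; "contact_force": force on the tool from outside, world axes, zero at the start; "torque": the same for the moment, N m; "width": opening from 0.0 (shut) to 1.0 (fully open); "gripper_force": force on a finger pad.
Only numpy, scipy, OpenCV 4.12 (cv2) and the standard library are available. Lean on these libraries where they do the work, as an engineer would, in place of code of your own. Each camera call takes 0.05 s, during which the arm holds its last target. There are 200 camera calls.

## Working session

There is one attempt and no reset: what is moved stays moved. The work goes in short steps, Python scripts to look and compute and a tool call to move; the robot and the scene stay as the last step left them, time stands still between calls to the robot, and variables do not carry over. Pictures are saved under pics/ and viewed, at most 10 in all, crops included, and the job is handed in when it is done.

Besides the shell and the picture viewer there is one more tool, called as name([rows], argument=value, ...), one row to a line, values as JSON. apply_moves: Moves the arm, as the interface text tells. Its arguments: {"type":"object","properties":{"rows":{"type":"array","items":{"type":"array"}},"force":{"type":"number"}},"required":["rows"]}

```bash
ls; mkdir -p pics
cat > h.py <<'E'
import numpy as np, cv2
from cell import ctrl
def ray(c,u,v):
    K=c["K"];T=c["extrinsics"]
    d=np.array([(u-K[0,2])/K[0,0],-(v-K[1,2])/K[1,1],-1.0])
    return T[:3,3],T[:3,:3]@d
def onz(c,u,v,z):
    o,d=ray(c,u,v); return o+d*(z-o[2])/d[2]
def pt(c,u,v):
    o,d=ray(c,u,v); return o+d*c["range_z"][int(v),int(u)]
def cloud(c):
    K=c["K"];T=c["extrinsics"];h,w=c["range_z"].shape
    u,v=np.meshgrid(np.arange(w),np.arange(h));z=c["range_z"]
    d=np.stack([(u-K[0,2])/K[0,0]*z,-(v-K[1,2])/K[1,1]*z,-z],-1)
    return d@T[:3,:3].T+T[:3,3]
E
python3 - <<'E'
from h import *
s=ctrl.get_state();print(s)
for n in("top","scene"):
    c=ctrl.capture(n);cv2.imwrite(f"pics/{n}0.png",c["img"]);np.savez(f"{n}0.npz",**c);print(n,c["K"].tolist(),c["extrinsics"].round(3).tolist(),[k for k in c])
E
```

```text
pics
{'t': 0.0, 'qpos': array([ 5.90968977e+01,  7.13378064e+00,  9.46342935e+01,  2.32845418e-03,
        7.83533023e+01, -4.73330661e+00]), 'joint_vel': array([ 0.01006893, -0.06991072,  0.01673191, -0.04476989, -0.05115025,
        0.03160143]), 'joint_efforts': array([-5.79166262e-04, -4.23605347e+01, -3.65452802e+01, -9.35722915e-05,
        6.68504494e-03,  1.97632238e-05]), 'eef_pos': array([0.28637539, 0.58282484, 0.23004764]), 'eef_rot': array([-1.79879226e+02, -1.22874568e-02,  1.53829719e+02]), 'contact_force': array([ 0.34859582, -0.39475142, -0.42173264]), 'torque': array([ 0.01092527, -0.00670596,  0.07398614]), 'gripper_force': 0.0, 'width': 0.9982340156233078}
top [[386.6522086906162, 0.0, 279.3888901414714], [0.0, 386.6522086906162, 206.61220464985476], [0.0, 0.0, 1.0]] [[-0.013, 0.995, -0.1, 0.517], [-1.0, -0.011, 0.021, -0.153], [0.02, 0.1, 0.995, 0.977], [0.0, 0.0, 0.0, 1.0]] ['img', 'range_z', 'K', 'extrinsics']
scene [[535.1835533471807, 0.0, 283.7216771426715], [0.0, 535.1835533471807, 210.10174444522949], [0.0, 0.0, 1.0]] [[0.412, -0.501, 0.761, 1.736], [0.911, 0.221, -0.347, -0.702], [0.006, 0.837, 0.548, 0.907], [0.0, 0.0, 0.0, 1.0]] ['img', 'range_z', 'K', 'extrinsics']
```

View pics/top0.png

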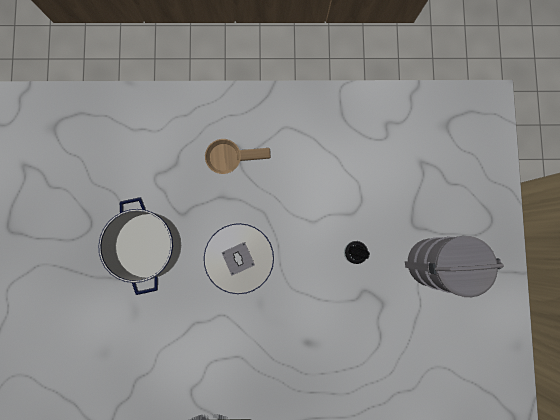

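View pics/scene0.png

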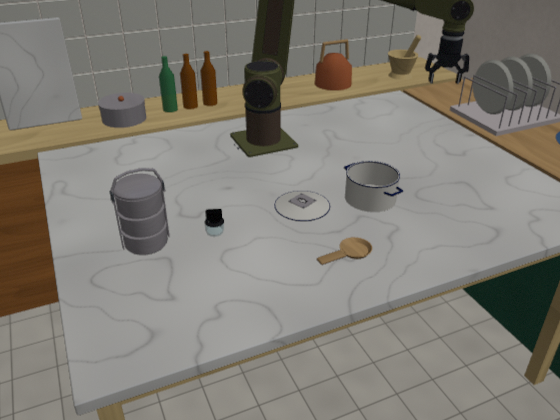

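The top view shows the pot at about (137,246), the lid at (239,259) with its slot, the knob in the ramekin at (357,252), the tiffin at (455,266) and the spoon rest at (223,156). In the scene view the knob's wing is at (214,216).

Run:
```python
from h import *
c=dict(np.load("top0.npz"));s=dict(np.load("scene0.npz"))
P=cloud(c);g=c["img"].astype(int)
hsv=cv2.cvtColor(c["img"],cv2.COLOR_BGR2HSV)
def circ(m):
    p=P[m];A=np.c_[2*p[:,:2],np.ones(len(p))];x=np.linalg.lstsq(A,(p[:,:2]**2).sum(1),rcond=None)[0]
    return x[:2].round(4),np.sqrt(x[2]+x[0]**2+x[1]**2).round(4),p[:,2].mean().round(4),len(p)
blue=(g[...,0]-g[...,2]>25)&(g.max(2)<200)
uu,vv=np.meshgrid(np.arange(560),np.arange(420))
print("lid",circ(blue&(abs(uu-239)<45)&(abs(vv-259)<45)))
pm=blue&(abs(uu-137)<50)&(abs(vv-246)<60)
print("pot",circ(pm&(P[...,2]>.085)&(np.hypot(uu-137,vv-246)<40)))
print("handles",[P[pm&q].mean(0).round(3) for q in (vv<207,vv>284)])
# knob
k=(g.max(2)<70)&(abs(uu-357)<20)&(abs(vv-252)<20)
p=P[k];print("knob",np.percentile(p,[2,50,98],axis=0).round(4).tolist())
q=p[p[:,2]>p[:,2].max()-.008];print(len(q),q.mean(0),cv2.minAreaRect((q[:,:2]*1000).astype(np.float32)),p[:,2].max())
# slot
m=(g.max(2)<110)&(abs(uu-239)<10)&(abs(vv-259)<10)
v,u=np.where(m);print("slot px",u.mean(),v.mean(),onz(c,u.mean(),v.mean(),.0295))
for t in (P[266-20:286,410:490].reshape(-1,3),):
    t=t[t[:,2]>.15];print("tiffin",np.percentile(t,[2,98],axis=0).round(3).tolist())
cv2.imwrite("pics/lidknob.png",np.hstack([cv2.resize(c["img"][y-20:y+20,x-20:x+20],(400,400),interpolation=0) for x,y in((239,259),(357,252))]))
```

```text
lid (array([ 0.487 , -0.0705]), np.float64(0.0853), np.float64(0.0133), 36)
pot (array([0.5213, 0.156 ]), np.float64(0.0831), np.float64(0.0916), 20)
handles [array([0.619, 0.16 , 0.107]), array([0.422, 0.135, 0.089])]
knob [[0.4749, -0.3786, 0.0374], [0.4994, -0.3539, 0.0502], [0.523, -0.3314, 0.0795]]
4 [ 0.51711028 -0.15333603  0.97734718] ((517.1102905273438, -153.33602905273438), (0.0, 0.0), 0.0) 0.977347176606848
slot px 238.8625 258.425 [ 0.48695741 -0.07343475  0.0295    ]
tiffin [[0.433, -0.592, 0.159], [0.511, -0.482, 0.236]]
```

View pics/lidknob.png

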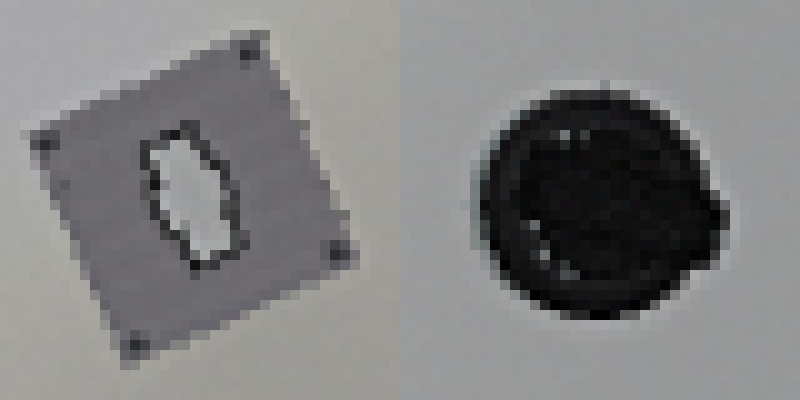

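The crop shows the slot (left) with its long axis from about (171,135) to (220,256), so lid yaw is about 22°. The knob (right) has its wing leaning towards (725,215). Next I take the wing's axis from the depth data.

Run:
```python
from h import *
for n in("top","scene"):
    c=dict(np.load(n+"0.npz"));P=cloud(c)
    m=(c["range_z"]>0)&(np.hypot(P[...,0]-.497,P[...,1]+.354)<.04)&(P[...,2]>.066)&(P[...,2]<.09)
    q=P[m];d=q[:,:2]-q[:,:2].mean(0);w,v=np.linalg.eigh(d.T@d/len(d))
    print(n,len(q),q.mean(0).round(4),np.percentile(q[:,2],[5,50,95]).round(4),np.sqrt(w),np.degrees(np.arctan2(v[1,1],v[0,1])),cv2.minAreaRect((q[:,:2]*1000).astype(np.float32)))
    m=(c["range_z"]>0)&(np.hypot(P[...,0]-.497,P[...,1]+.354)<.04)&(P[...,2]>.035)&(P[...,2]<.055)
    print(cv2.minEnclosingCircle((P[m][:,:2]*1000).astype(np.float32)))
```

```text
top 156 [ 0.4991 -0.3567  0.0759] [0.0713 0.0761 0.0793] [0.00523361 0.01324082] 72.52035689803081 ((499.1865539550781, -357.455810546875), (45.601226806640625, 18.13261604309082), 71.67046356201172)
((499.2420654296875, -358.04559326171875), 27.836301803588867)
scene 93 [ 0.5035 -0.359   0.0725] [0.0671 0.0729 0.0771] [0.00600426 0.01291698] 74.39684567000198 ((500.3753967285156, -358.2617492675781), (44.816734313964844, 26.003599166870117), 70.88531494140625)
((504.404052734375, -359.908203125), 29.543973922729492)
```

Knob: (0.499, -0.357), yaw about 72°, and the wing measures 45.6 x 18.1 mm as it should. Moving above it.

apply_moves([
  [[-150, -187, 0], 0.35, 0],
  [[-300, -375, 0], 0.7, 0],
  [[-450, -560, 0], 1.05, 0],
  [[-606, -749, 0], 1.42, 0],
  [[-606, -749, 0], 1.42, 0],
  [[-606, -749, 0], 1.42, 0],
  [[-606, -749, 0], 1.42, 0],
  [[-606, -749, 0], 1.42, 0],
  [[-606, -749, 0], 1.42, 0],
  [[-606, -749, 0], 1.42, 0],
])

```text
t: 1.35
eef_pos: [0.4247, -0.0282, 0.2312]
eef_rot: [180.0, -0.0, 72.5]
contact_force: [0.5, 0.6, 0.2]
width: 0.994
gripper_force: 0.0
```

```bash
cat >> h.py <<'E'
def plan(x,y,z,yaw):
    s=ctrl.get_state();p=s["eef_pos"];a=np.radians(s["eef_rot"][2])
    d=(np.array([x,y,z])-p)*1000
    dy=(yaw-s["eef_rot"][2]+90)%180-90
    print("t",s["t"],"pos",p.round(4),"rot",s["eef_rot"].round(2),"q",s["qpos"].round(1),"F",s["contact_force"].round(1),"w",round(s["width"],3),
     "\nshift",round(d[0]*np.cos(a)+d[1]*np.sin(a),1),round(d[0]*np.sin(a)-d[1]*np.cos(a),1),round(-d[2],1),"turn",round(-np.radians(dy),3))
E
python3 -c "
from h import *
plan(.499,-.357,.15,72.3)"
```

```text
t 1.35 pos [ 0.4247 -0.0282  0.2312] rot [ 1.7997e+02 -2.0000e-02  7.2450e+01] q [-11.  -23.2 121.7   0.   81.5   6.5] F [0.5 0.6 0.2] w 0.994 
shift -291.1 170.0 81.2 turn 0.003
```

apply_moves([
  [[-60, 35, 0], 0, 0],
  [[-120, 70, 0], 0, 0],
  [[-180, 105, 10], 0, 0],
  [[-240, 140, 30], 0, 0],
  [[-280, 164, 50], 0, 0],
  [[-291, 170, 60], 0, 0],
  [[-291, 170, 61], 0, 0],
  [[-291, 170, 61], 0, 0],
])

```text
t: 2.35
eef_pos: [0.4991, -0.3543, 0.17]
eef_rot: [-179.9, -0.0, 72.5]
contact_force: [-0.5, -0.4, -0.1]
width: 0.996
gripper_force: 0.0
```

Run:
```python
from h import *
plan(.499,-.357,.15,72.3)
c=ctrl.capture("wrist");cv2.imwrite("pics/w1.png",c["img"]);np.savez("w1.npz",**c)
P=cloud(c)
T=c["extrinsics"].round(3);print(T[:3,3],T[:3,2])
m=(c["range_z"]>0)&(np.hypot(P[...,0]-.499,P[...,1]+.357)<.05)&(P[...,2]>.066)&(P[...,2]<.09)
q=P[m];print(len(q))
if len(q): print(q.mean(0),np.percentile(q[:,2],[5,50,95]),cv2.minAreaRect((q[:,:2]*1000).astype(np.float32)))
```

```text
t 2.35 pos [ 0.4991 -0.3543  0.17  ] rot [-1.7995e+02 -4.0000e-02  7.2470e+01] q [-40.4   5.  102.9   0.   72.2 -22.9] F [-0.5 -0.4 -0.1] w 0.996 
shift -2.6 0.7 20.0 turn 0.003
[ 0.521 -0.284  0.314] [0.089 0.274 0.958]
1215
[ 0.49810913 -0.35576081  0.07692099] [0.07405769 0.07734926 0.07867735] ((497.76324462890625, -357.3477478027344), (45.245792388916016, 17.77676773071289), 72.02896881103516)
```

View pics/w1.png

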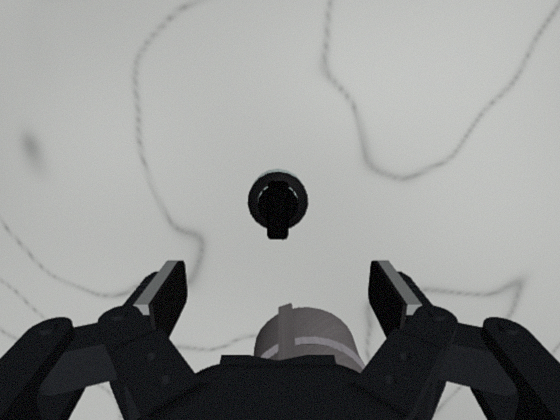

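The wrist view shows the knob centred at about (278,203), its wing aligned between the fingers and the tiffin behind at (310,335). Measured at (0.498, -0.357), yaw 72°. Descending and gripping.

apply_moves([
  [[-3, 0, 40], 0.008, 0],
  [[-3, 0, 80], 0.008, 0],
  [[-3, 0, 105], 0.008, 0],
  [[-3, 0, 117], 0.008, 0],
  [[-3, 0, 117], 0.008, 0.3],
], force=50)

```text
t: 3.02
eef_pos: [0.4985, -0.3571, 0.0536]
eef_rot: [-180.0, -0.0, 72.1]
contact_force: [-0.4, 0.3, -0.1]
width: 0.812
gripper_force: 0.0
```

apply_moves([
  [[0, 0, 0], 0, 0.5],
  [[0, 0, 0], 0, 0.65],
  [[0, 0, 0], 0, 0.75],
  [[0, 0, 0], 0, 1],
  [[0, 0, 0], 0, 1],
  [[0, 0, 0], 0, 1],
  [[0, 0, 0], 0, 1],
])

```text
t: 3.9
eef_pos: [0.4987, -0.3581, 0.0537]
eef_rot: [179.9, 0.0, 72.0]
contact_force: [0.7, -0.4, 2.7]
width: 0.198
gripper_force: 50.9
```

Run:
```python
from h import *
plan(.498,-.357,.0528,72)
```

```text
t 3.9 pos [ 0.4987 -0.3581  0.0537] rot [1.7995e+02 2.0000e-02 7.2010e+01] q [-40.7  12.3 106.8  -0.   60.8 -22.7] F [ 0.7 -0.4  2.7] w 0.198 
shift 0.8 -1.0 0.9 turn 0.0
```

apply_moves([
  [[0, 0, -10], 0, 1],
  [[0, 0, -40], 0, 1],
  [[0, 0, -80], 0, 1],
  [[27, -10, -100], 0.09, 1],
  [[80, -30, -100], 0.26, 1],
  [[134, -50, -100], 0.44, 1],
  [[188, -70, -100], 0.61, 1],
  [[240, -89, -100], 0.78, 1],
  [[262, -97, -100], 0.87, 1],
  [[268, -99, -100], 0.873, 1],
])

```text
t: 5.15
eef_pos: [0.4865, -0.0709, 0.1532]
eef_rot: [-180.0, 0.0, 22.2]
contact_force: [-0.2, 0.1, -1.1]
width: 0.199
gripper_force: 50.6
```

apply_moves([
  [[0, 0, 0], 0, 1],
  [[0, 0, 0], 0, 1],
])

```text
t: 5.4
eef_pos: [0.4871, -0.0733, 0.1534]
eef_rot: [180.0, 0.0, 22.0]
contact_force: [-0.2, -0.1, -1.7]
width: 0.199
gripper_force: 50.6
```

```bash
cat > look.py <<'E'
from h import *
import sys
n=sys.argv[1]
plan(.487,-.073,.154,22)
c=ctrl.capture("wrist");np.savez(n+".npz",**c)
P=cloud(c);g=c["img"].astype(int)
print("range at slot surroundings")
h=c["img"].copy()
cv2.imwrite(f"pics/{n}.png",h)
E
python3 look.py w2
```

```text
t 5.4 pos [ 0.4871 -0.0733  0.1534] rot [1.7999e+02 1.0000e-02 2.1960e+01] q [-14.8  -9.7 118.7  -0.   70.9  53.3] F [-0.2 -0.1 -1.7] w 0.199 
shift 0.0 -0.3 -0.6 turn -0.001
range at slot surroundings
```

View pics/w2.png

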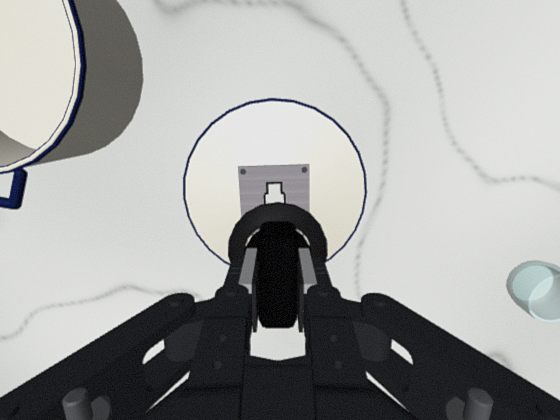

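The wrist view shows the plate at about (275,190) with the slot end at (274,182), partly hidden by the held knob at (278,235); the ramekin still stands at (535,290). I back off along tool -x to see the whole slot.

apply_moves([
  [[-30, 0, 20], 0, 1],
  [[-48, 0, 40], 0, 1],
  [[-50, 0, 45], 0, 1],
  [[-50, 0, 45], 0, 1],
  [[-50, 0, 45], 0, 1],
])

```text
t: 6.08
eef_pos: [0.442, -0.0913, 0.1095]
eef_rot: [179.9, -0.1, 22.0]
contact_force: [0.2, 0.4, -1.0]
width: 0.198
gripper_force: 50.6
```

```bash
python3 look.py w3
python3 - <<'E'
from h import *
c=dict(np.load("w3.npz"));P=cloud(c);g=c["img"].astype(int)
s=ctrl.get_state();p=s["eef_pos"];a=np.radians(s["eef_rot"][2])
def tool(q):
    d=(q-p)*1000;return np.stack([d[...,0]*np.cos(a)+d[...,1]*np.sin(a),d[...,0]*np.sin(a)-d[...,1]*np.cos(a),-d[...,2]],-1)
Q=tool(P)
# knob wing top (tool z about -24)
m=(c["range_z"]>0)&(abs(Q[...,0])<35)&(abs(Q[...,1])<9)&(abs(Q[...,2]+24)<3)&(g.max(2)<60)
print("wing",m.sum(),np.percentile(Q[m],[1,50,99],axis=0).round(1).tolist(),cv2.minAreaRect(Q[m][:,:2].astype(np.float32)))
# slot: dark outline near the plate
near=np.hypot(P[...,0]-.487,P[...,1]+.073)<.024
d=(near&(g.max(2)<90)&(abs(P[...,2]-.0295)<.006)).astype(np.uint8)
d=cv2.morphologyEx(d,cv2.MORPH_CLOSE,np.ones((3,3)))
cs,_=cv2.findContours(d,cv2.RETR_EXTERNAL,cv2.CHAIN_APPROX_NONE)
k=max(cs,key=cv2.contourArea)[:,0];print(cv2.contourArea(k),k.min(0),k.max(0))
w=np.array([onz(c,u,v,.0295) for u,v in k]);t=tool(w)
print("slot tool",cv2.minAreaRect(t[:,:2].astype(np.float32)),"world",cv2.minAreaRect((w[:,:2]*1000).astype(np.float32)))
x0,y0=k.mean(0).astype(int);cv2.imwrite("pics/w3c.png",np.hstack([c["img"],cv2.resize(c["img"][y0-30:y0+30,x0-17:x0+17],(238,420),interpolation=0)]))
pl=(abs(P[...,2]-.0295)<.004)&(np.hypot(P[...,0]-.487,P[...,1]+.073)<.05)&(g.max(2)<185)&(g.max(2)-g.min(2)<25)
pl=cv2.morphologyEx(pl.astype(np.uint8),cv2.MORPH_OPEN,np.ones((5,5)))
cs,_=cv2.findContours(pl,cv2.RETR_EXTERNAL,cv2.CHAIN_APPROX_NONE);k=max(cs,key=cv2.contourArea)[:,0]
print("plate",cv2.minAreaRect(np.array([tool(onz(c,u,v,.0295))[:2] for u,v in k],np.float32)))
E
```

```text
t 6.075 pos [ 0.442  -0.0913  0.1095] rot [ 1.7993e+02 -1.0000e-01  2.2000e+01] q [-18.5 -12.7 125.8   0.   66.8  49.5] F [ 0.2  0.4 -1. ] w 0.198 
shift 48.6 -0.1 -44.5 turn -0.0
range at slot surroundings
wing 3344 [[-20.8, -8.6, -25.3], [2.3, -0.3, -23.2], [21.7, 8.4, -21.1]] ((0.3446331024169922, 0.055370330810546875), (17.93228530883789, 44.617679595947266), 89.83544921875)
1012.0 [260 127] [287 173]
slot tool ((47.812992095947266, -2.7556943893432617), (19.349342346191406, 32.49814224243164), 89.98912048339844) world ((485.1722412109375, -70.72896575927734), (32.49816131591797, 19.349342346191406), 22.017545700073242)
plate ((47.92218780517578, -2.6284561157226562), (62.231571197509766, 62.150814056396484), 88.27234649658203)
```

View pics/w3c.png

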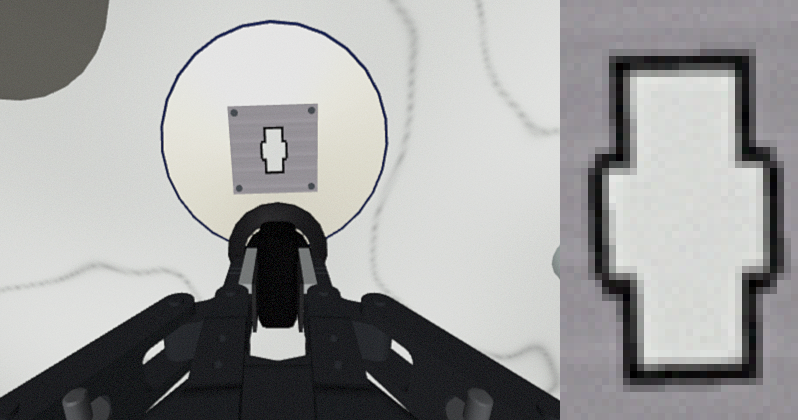

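The crop shows the whole slot at about (274,150), outline 260–287 by 127–173, turned about 1.7° from the tool (the plate fit gives 62.2 mm, correct). I correct yaw and y and look again lower down.

apply_moves([
  [[4, -1, 15], -0.015, 1],
  [[8, -2.7, 30], -0.03, 1],
  [[8, -2.7, 40], -0.03, 1],
  [[8, -2.7, 40], -0.03, 1],
  [[8, -2.7, 40], -0.03, 1],
])

```text
t: 6.75
eef_pos: [0.4472, -0.0855, 0.0684]
eef_rot: [180.0, -0.0, 23.7]
contact_force: [0.0, -0.2, -1.1]
width: 0.198
gripper_force: 50.6
```

```bash
cat > meas.py <<'E'
from h import *
import sys
c=ctrl.capture("wrist");P=cloud(c);g=c["img"].astype(int);cv2.imwrite("pics/%s.png"%sys.argv[1],c["img"])
s=ctrl.get_state();p=s["eef_pos"];a=np.radians(s["eef_rot"][2])
print(s["t"],p.round(4),s["eef_rot"].round(2),s["contact_force"].round(1))
def tool(q):
    d=(q-p)*1000;return np.stack([d[...,0]*np.cos(a)+d[...,1]*np.sin(a),d[...,0]*np.sin(a)-d[...,1]*np.cos(a),-d[...,2]],-1)
Q=tool(P);cz=tool(c["extrinsics"][:3,3]);print("cam",cz.round(1))
m=(c["range_z"]>0)&(abs(Q[...,0])<35)&(abs(Q[...,1])<10)&(abs(Q[...,2]+24)<3)&(g.max(2)<60)
print("wing",cv2.minAreaRect(Q[m][:,:2].astype(np.float32)))
near=np.hypot(P[...,0]-.486,P[...,1]+.072)<.045
def lines(mask,nm):
    cs,_=cv2.findContours(mask.astype(np.uint8),cv2.RETR_EXTERNAL,cv2.CHAIN_APPROX_NONE)
    k=max(cs,key=cv2.contourArea)[:,0];t=np.array([tool(onz(c,u,v,.0295))[:2] for u,v in k],np.float32)
    print(nm,k.min(0),k.max(0),cv2.minAreaRect(t));return t
d=near&(g.max(2)<90)&(np.hypot(P[...,0]-.486,P[...,1]+.072)<.026)&(P[...,2]<.04)
t=lines(cv2.morphologyEx(d.astype(np.uint8),cv2.MORPH_CLOSE,np.ones((3,3))),"slot")
ctr=(t.max(0)+t.min(0))/2
L=t[abs(abs(t[:,0]-ctr[0])-10.5)<4]
for sg in(-1,1):
    e=L[(L[:,1]-ctr[1])*sg>0];e=e[abs(abs(e[:,1]-ctr[1])-6)<1.5]
    if len(e)>4: print("side",sg,np.degrees(np.arctan(np.polyfit(e[:,0],e[:,1],1)[0])).round(2),e[:,1].mean())
pl=near&(abs(P[...,2]-.0295)<.004)&(g.max(2)<185)&(g.max(2)-g.min(2)<25)
lines(cv2.morphologyEx(pl.astype(np.uint8),cv2.MORPH_OPEN,np.ones((5,5))),"plate")
E
python3 meas.py w4
```

```text
6.8 [ 0.4474 -0.0857  0.0687] [ 1.7997e+02 -3.0000e-02  2.3700e+01] [ 0.6 -0.1  0.2]
cam [  72.9   -0.6 -143.3]
wing ((0.09782028198242188, 0.14867401123046875), (19.369525909423828, 44.45258712768555), 87.65046691894531)
slot [265 142] [297 196] ((40.918296813964844, 1.7306170463562012), (19.135494232177734, 32.258583068847656), 89.9747085571289)
side -1 0.25 -5.372968
side 1 -0.14 8.396817
plate [227 116] [335 219] ((40.73837661743164, 1.6796016693115234), (62.284996032714844, 61.46320343017578), 89.97589111328125)
```

apply_moves([
  [[15, 0.6, 0], 0, 1],
  [[32, 1.3, 0], 0, 1],
  [[40.6, 1.6, 3], 0, 1],
  [[40.6, 1.6, 8], 0, 1],
  [[40.6, 1.6, 11], 0, 1],
  [[40.6, 1.6, 12], 0, 1],
  [[40.6, 1.6, 12], 0, 1],
])

```text
t: 7.68
eef_pos: [0.4846, -0.0707, 0.0562]
eef_rot: [-180.0, 0.0, 23.7]
contact_force: [0.3, 0.3, 0.0]
width: 0.197
gripper_force: 50.6
```

Run:
```python
from h import *
plan(.4856,-.0709,.0544,23.7)
```

```text
t 7.675 pos [ 0.4846 -0.0707  0.0562] rot [-1.7999e+02  2.0000e-02  2.3690e+01] q [-14.6  -2.9 122.9  -0.   60.   51.7] F [0.3 0.3 0. ] w 0.197 
shift 0.9 0.6 1.8 turn -0.0
```

apply_moves([
  [[0.5, 0.2, 0.5], 0, 1],
  [[0.5, 0.2, 1], 0, 1],
  [[0.5, 0.2, 2], 0, 1],
  [[0.5, 0.2, 2.6], 0, 1],
  [[0.5, 0.2, 2.6], 0, 1],
])

```text
t: 8.3
eef_pos: [0.4853, -0.0706, 0.0536]
eef_rot: [-180.0, 0.0, 23.7]
contact_force: [0.5, 0.3, -0.5]
width: 0.199
gripper_force: 50.6
```

apply_moves([
  [[0, 0, 0.5], 0, 1],
  [[0, 0, 1], 0, 1],
  [[0, 0, 1], 0, 1],
])

```text
t: 8.68
eef_pos: [0.4854, -0.0706, 0.0527]
eef_rot: [-180.0, 0.0, 23.7]
contact_force: [0.4, 0.6, -0.3]
width: 0.199
gripper_force: 50.6
```

apply_moves([
  [[0, 0, 0.6], 0, 1],
  [[0, 0, 1.2], 0, 1],
  [[0, 0, 2], 0, 1],
  [[0, 0, 2], 0, 1],
])

```text
t: 9.18
eef_pos: [0.4853, -0.0706, 0.0506]
eef_rot: [-180.0, 0.0, 23.7]
contact_force: [0.7, -0.0, -0.1]
width: 0.198
gripper_force: 50.6
```

apply_moves([
  [[0, 0, 0.8], 0, 1],
  [[0, 0, 1.6], 0, 1],
  [[0, 0, 2.4], 0, 1],
  [[0, 0, 3], 0, 1],
  [[0, 0, 3.6], 0, 1],
  [[0, 0, 4], 0, 1],
  [[0, 0, 4], 0, 1],
])

```text
t: 10.05
eef_pos: [0.4854, -0.0706, 0.0469]
eef_rot: [-180.0, 0.0, 23.7]
contact_force: [-1.1, 0.8, 2.7]
width: 0.198
gripper_force: 51.0
```

apply_moves([
  [[0, 0, 0.7], 0, 1],
  [[0, 0, 1.4], 0, 1],
  [[0, 0, 2], 0, 1],
  [[0, 0, 2.5], 0, 1],
  [[0, 0, 2.5], 0, 1],
  [[0, 0, 2.5], 0, 1],
])

```text
t: 10.8
eef_pos: [0.4855, -0.0706, 0.0451]
eef_rot: [-180.0, 0.0, 23.7]
contact_force: [-4.7, 1.1, 7.9]
width: 0.208
gripper_force: 51.8
```

apply_moves([
  [[-0.4, 0, 0], 0, 1],
  [[-0.8, -0.1, 0], 0, 1],
  [[-0.8, -0.1, 0], 0, 1],
])

```text
t: 11.18
eef_pos: [0.4855, -0.0706, 0.0453]
eef_rot: [180.0, -0.1, 23.7]
contact_force: [-3.3, 2.0, 7.4]
width: 0.198
gripper_force: 51.8
```

apply_moves([
  [[-0.4, -0.4, 0], 0, 1],
  [[-0.8, -0.9, 0], 0, 1],
  [[-0.8, -0.9, 0], 0, 1],
])

```text
t: 11.55
eef_pos: [0.4854, -0.0707, 0.0458]
eef_rot: [179.9, -0.2, 23.7]
contact_force: [-0.0, 1.2, 7.5]
width: 0.203
gripper_force: 51.6
```

apply_moves([
  [[0, 0, 0.6], 0, 1],
  [[0, 0, 1.2], 0, 1],
  [[0, 0, 1.7], 0, 1],
  [[0, 0, 1.7], 0, 1],
])

```text
t: 12.05
eef_pos: [0.4854, -0.0706, 0.0445]
eef_rot: [179.9, -0.2, 23.7]
contact_force: [-2.2, 1.2, 9.0]
width: 0.199
gripper_force: 52.1
```

apply_moves([
  [[-0.3, 0, 0.5], 0, 1],
  [[-0.5, 0, 1], 0, 1],
  [[-0.5, 0, 1.3], 0, 1],
  [[-0.5, 0, 1.3], 0, 1],
])

```text
t: 12.55
eef_pos: [0.4855, -0.0707, 0.0438]
eef_rot: [179.9, -0.2, 23.7]
contact_force: [-1.6, 2.5, 12.8]
width: 0.199
gripper_force: 52.4
```

apply_moves([
  [[0, 0, 0.1], -0.06, 1],
  [[0, 0, 0.1], -0.12, 1],
  [[0, 0, 0.1], -0.18, 1],
  [[0, 0, 0.1], -0.18, 1],
])

```text
t: 13.05
eef_pos: [0.486, -0.0712, 0.044]
eef_rot: [179.7, -0.3, 34.0]
contact_force: [0.0, 1.1, 11.2]
width: 0.197
gripper_force: 52.4
```

Run:
```python
from h import *
s=ctrl.get_state();print(s["torque"],s["contact_force"],s["eef_rot"])
```

```text
[0.22046931 0.24181696 0.03460591] [ 0.04002326  1.0801758  11.20189121] [179.74849446  -0.25226467  34.03073131]
```

apply_moves([
  [[0, 0, 0.3], -0.1, 1],
  [[0, 0, 0.3], -0.2, 1],
  [[0, 0, 0.3], -0.3, 1],
  [[0, 0, 0.3], -0.4, 1],
  [[0, 0, 0.3], -0.4, 1],
])

```text
t: 13.68
eef_pos: [0.4864, -0.0713, 0.0439]
eef_rot: [179.6, -0.1, 57.0]
contact_force: [-0.5, 0.9, 11.9]
width: 0.199
gripper_force: 52.4
```

Run:
```python
from h import *
s=ctrl.get_state();print(s["torque"],s["contact_force"],s["eef_rot"])
c=ctrl.capture("wrist");cv2.imwrite("pics/w5.png",c["img"])
```

```text
[0.2008541  0.23825505 0.10149933] [-0.46900644  0.88030852 11.88851116] [ 1.79618062e+02 -1.44286821e-01  5.69733849e+01]
```

View pics/w5.png

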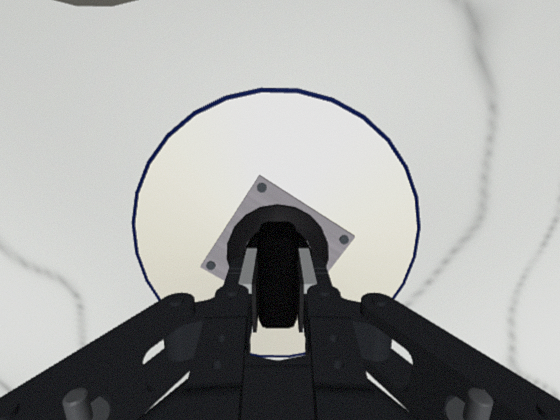

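The plate's rivets at (262,187) and (343,239) show the plate turned about 33° relative to the tool. So the knob is turning and the lid stays put. I finish the quarter turn.

apply_moves([
  [[0, 0, 0], -0.12, 1],
  [[0, 0, 0], -0.25, 1],
  [[0, 0, 0], -0.38, 1],
  [[0, 0, 0], -0.5, 1],
  [[0, 0, 0], -0.63, 1],
  [[0, 0, 0], -0.76, 1],
  [[0, 0, 0], -0.88, 1],
  [[0, 0, 0], -0.99, 1],
  [[0, 0, 0], -0.99, 1],
])

```text
t: 14.85
eef_pos: [0.4864, -0.0713, 0.0439]
eef_rot: [179.7, 0.2, 113.7]
contact_force: [-0.2, 0.6, 11.2]
width: 0.199
gripper_force: 52.4
```

```bash
python3 - <<'E'
from h import *
s=ctrl.get_state();print(s["torque"],s["contact_force"],s["eef_rot"])
E
sed -i 's/^d=near/sys.exit() if 0 else None\nd=near/' meas.py; python3 meas.py w6 | grep -v slot
```

```text
[0.12441292 0.16491222 0.11320375] [-0.15794648  0.62597808 11.20794273] [179.66423949   0.2483956  113.70093276]
14.9 [ 0.4864 -0.0713  0.0439] [179.67   0.25 113.68] [ 0.1  0.6 11.7]
cam [  74.2   -1.  -143.3]
wing ((1.306905746459961, -0.3205585479736328), (44.75050735473633, 19.447521209716797), 0.5586545467376709)
side -1 -0.64 -6.576611
side 1 -1.28 5.3808107
plate [219 196] [335 273] ((9.576242446899414, -0.4808464050292969), (45.232032775878906, 62.281654357910156), 0.010318167507648468)
```

apply_moves([
  [[0, 0, -0.6], 0, 1],
  [[0, 0, -1.2], 0.02, 1],
  [[0, 0, -1.8], -0.02, 1],
  [[0, 0, -2.4], 0.02, 1],
  [[0, 0, -3], -0.02, 1],
  [[0, 0, -3.4], 0, 1],
  [[0, 0, -3.4], 0, 1],
])

```text
t: 15.78
eef_pos: [0.4854, -0.0712, 0.046]
eef_rot: [179.8, 0.2, 113.7]
contact_force: [0.2, 0.0, 5.6]
width: 0.2
gripper_force: 51.6
```

apply_moves([
  [[0, 0, -0.5], 0.02, 1],
  [[0, 0, -1], -0.02, 1],
  [[0, 0, -1.3], 0.02, 1],
  [[0, 0, -1.6], 0, 1],
  [[0, 0, -1.6], 0, 1],
])

```text
t: 16.4
eef_pos: [0.4841, -0.0708, 0.0463]
eef_rot: [179.9, 0.1, 113.7]
contact_force: [3.5, -0.8, 2.0]
width: 0.204
gripper_force: 50.9
```

apply_moves([
  [[-0.3, 0.6, -0.3], 0, 1],
  [[-0.5, 1.1, -0.8], 0.02, 1],
  [[-0.5, 1.1, -1.3], -0.02, 1],
  [[-0.5, 1.1, -1.8], 0, 1],
  [[-0.5, 1.1, -1.8], 0, 1],
])

```text
t: 17.02
eef_pos: [0.4828, -0.0701, 0.0464]
eef_rot: [-179.8, -0.1, 113.6]
contact_force: [-1.1, 0.9, -3.2]
width: 0.198
gripper_force: 50.3
```

```bash
python3 meas.py w7 | grep -v slot
```

```text
17.075 [ 0.4829 -0.0702  0.0465] [-1.7985e+02 -1.2000e-01  1.1363e+02] [-0.8  0.3 -3.1]
cam [  73.3    0.2 -143.7]
wing ((1.3735542297363281, -0.7060813903808594), (44.85139083862305, 19.619441986083984), 3.1665384769439697)
side -1 9.34 -4.520831
side 1 -8.15 7.6236863
plate [285 197] [337 273] ((8.492799758911133, 17.79148292541504), (28.33017349243164, 45.29338836669922), 89.92395782470703)
```

The upward pull reads -3.1 N with no rise, so the foot holds under the plate. Lifting slowly now.

apply_moves([
  [[0, 0, -1], 0, 1],
  [[0, 0, -3], 0, 1],
  [[0, 0, -6], 0, 1],
  [[0, 0, -12], 0, 1],
  [[0, 0, -20], 0, 1],
  [[0, 0, -30], 0, 1],
  [[0, 0, -40], 0, 1],
  [[0, 0, -40], 0, 1],
])

```text
t: 18.08
eef_pos: [0.4853, -0.0708, 0.0892]
eef_rot: [179.9, 0.1, 113.7]
contact_force: [-0.2, -0.1, -3.8]
width: 0.198
gripper_force: 50.1
```

Run:
```python
from h import *
plan(.5213,.156,.2,113.7)
a=ctrl.capture("scene");b=ctrl.capture("wrist")
cv2.imwrite("pics/w8.png",np.hstack([cv2.resize(a["img"][130:280,190:420],(400,261)),cv2.resize(b["img"],(348,261))]))
c=ctrl.capture("top");P=cloud(c);g=c["img"].astype(int)
blue=(g[...,0]-g[...,2]>25)&(g.max(2)<200)
for nm,(x,y) in dict(lid=(.484,-.071),pot=(.5213,.156)).items():
    m=blue&(abs(np.hypot(P[...,0]-x,P[...,1]-y)-.085)<.013)&(P[...,2]>.03 if nm=="lid" else P[...,2]>.08)
    p=P[m];A=np.c_[2*p[:,:2],np.ones(len(p))];q=np.linalg.lstsq(A,(p[:,:2]**2).sum(1),rcond=None)[0]
    print(nm,len(p),q[:2],np.sqrt(q[2]+q[0]**2+q[1]**2),np.percentile(p[:,2],[10,50,90]))
    if nm=="lid": print("plane",np.linalg.lstsq(np.c_[p[:,:2],np.ones(len(p))],p[:,2],rcond=None)[0])
```

```text
t 18.075 pos [ 0.4853 -0.0708  0.0892] rot [1.7987e+02 1.1000e-01 1.1366e+02] q [-14.6  -5.7 121.9  -0.   63.6 -38.2] F [-0.2 -0.1 -3.8] w 0.198 
shift 193.3 124.0 -110.8 turn -0.001
lid 48 [ 0.48672689 -0.07056639] 0.08494151409196828 [0.05339991 0.05498213 0.05722799]
plane [ 0.25981478 -0.57247797 -0.1236413 ]
pot 26 [0.52273865 0.15435671] 0.08160575104496884 [0.08986367 0.09202483 0.09329123]
```

View pics/w8.png

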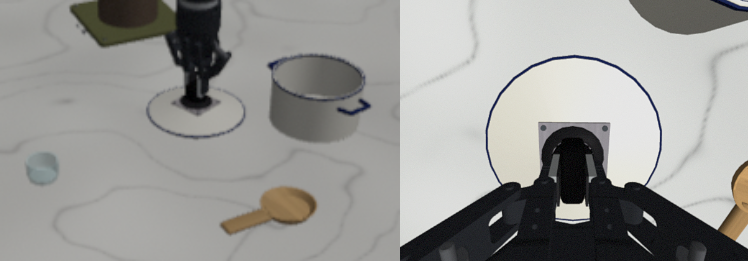

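The lid hangs level from the knob at (195,108) in the scene crop; the pot, ramekin and spoon rest stand undisturbed. I measure the pot's rim again by ray casting from both views.

Run:
```python
from h import *
for n in("top","scene"):
    c=dict(np.load(n+"0.npz"));g=c["img"].astype(int)
    b=(g[...,0]-g[...,2]>15)&(g.max(2)<200)
    v,u=np.where(b);W=np.array([onz(c,x,y,.091)[:2] for x,y in zip(u,v)])
    ctr=np.array([.5213,.156])
    for i in range(8):
        r=np.hypot(*(W-ctr).T);m=abs(r-.081)<(.01 if i<3 else .004)
        A=np.c_[2*W[m],np.ones(m.sum())];q=np.linalg.lstsq(A,(W[m]**2).sum(1),rcond=None)[0];ctr=q[:2]
    print(n,m.sum(),ctr.round(4),np.sqrt(q[2]+ctr@ctr).round(4),np.degrees(np.ptp(np.unwrap(np.sort(np.arctan2(*(W[m]-ctr).T))))))
```

```text
top 208 [0.5226 0.1555] 0.0819 358.4358940250476
scene 25 [0.5229 0.1529] 0.0825 314.4180332288341
```

apply_moves([
  [[0, 0, -10], 0, 1],
  [[0, 0, -30], 0, 1],
  [[0, 0, -55], 0, 1],
  [[0, 0, -75], 0, 1],
  [[6, 4, -84], 0, 1],
  [[24, 15, -85], 0, 1],
  [[48, 31, -85], 0, 1],
  [[75, 48, -85], 0, 1],
  [[102, 66, -85], 0, 1],
  [[129, 83, -85], 0, 1],
])

```text
t: 19.48
eef_pos: [0.5081, 0.0824, 0.172]
eef_rot: [-179.9, -0.0, 113.7]
contact_force: [0.7, 1.2, -4.7]
width: 0.197
gripper_force: 50.1
```

apply_moves([
  [[26, 17, 0], 0, 1],
  [[46, 29, 0], 0, 1],
  [[58, 37, 0], 0, 1],
  [[63, 40.5, 0], 0, 1],
  [[63, 40.5, 0], 0, 1],
  [[63, 40.5, 0], 0, 1],
])

```text
t: 20.23
eef_pos: [0.5203, 0.1542, 0.1725]
eef_rot: [-180.0, 0.0, 113.6]
contact_force: [0.3, -0.2, -4.7]
width: 0.201
gripper_force: 50.1
```

Run:
```python
from h import *
plan(.5215,.1545,.1284,113.7)
c=ctrl.capture("top");g=c["img"].astype(int)
b=(g[...,0]-g[...,2]>15)&(g.max(2)<200)
s=ctrl.get_state();z=s["eef_pos"][2]-.0464+.012
v,u=np.where(b);W=np.array([onz(c,x,y,z)[:2] for x,y in zip(u,v)]);ctr=s["eef_pos"][:2].copy()
for i in range(8):
    r=np.hypot(*(W-ctr).T);m=abs(r-.086)<(.01 if i<3 else .004)
    A=np.c_[2*W[m],np.ones(m.sum())];q=np.linalg.lstsq(A,(W[m]**2).sum(1),rcond=None)[0];ctr=q[:2]
print("lid",m.sum(),ctr,np.sqrt(q[2]+ctr@ctr))
```

```text
t 20.225 pos [0.5203 0.1542 0.1725] rot [-1.7998e+02  1.0000e-02  1.1362e+02] q [ 10.8  -4.  111.6  -0.   72.3 -12.8] F [ 0.3 -0.2 -4.7] w 0.201 
shift -0.2 1.2 44.1 turn -0.001
lid 246 [0.52268696 0.15448345] 0.08573092525986031
```

In the top view the lid is centred on the pot to within 1 mm. Lowering.

apply_moves([
  [[0.4, 0, 10], 0, 1],
  [[0.4, 0, 20], 0, 1],
  [[0.4, 0, 27], 0, 1],
  [[0.4, 0, 31], 0, 1],
  [[0.4, 0, 34], 0, 1],
  [[0.4, 0, 37], 0, 1],
  [[0.4, 0, 39], 0, 1],
  [[0.4, 0, 41], 0, 1],
  [[0.4, 0, 42], 0, 1],
  [[0.4, 0, 42], 0, 1],
])

```text
t: 21.52
eef_pos: [0.5202, 0.1552, 0.1306]
eef_rot: [-180.0, -0.0, 113.7]
contact_force: [-0.2, 0.2, -5.0]
width: 0.201
gripper_force: 50.1
```

apply_moves([
  [[0, 0, 0.6], 0, 1],
  [[0, 0, 1.2], 0, 1],
  [[0, 0, 1.8], 0, 1],
  [[0, 0, 2.4], 0, 1],
  [[0, 0, 2.4], 0, 1],
])

```text
t: 22.15
eef_pos: [0.5202, 0.1552, 0.1283]
eef_rot: [180.0, 0.0, 113.7]
contact_force: [-0.5, -1.0, -4.0]
width: 0.197
gripper_force: 50.3
```

apply_moves([
  [[0, 0, 0.4], 0, 1],
  [[0, 0, 0.8], 0, 1],
  [[0, 0, 0.8], 0, 1],
])

```text
t: 22.52
eef_pos: [0.5204, 0.1553, 0.1283]
eef_rot: [180.0, 0.0, 113.7]
contact_force: [-3.4, -1.2, 3.3]
width: 0.198
gripper_force: 51.2
```

The lid is seated at z = 0.1283, which is the expected home height. Easing off, then letting go.

apply_moves([
  [[0, 0, -0.4], 0, 1],
  [[0, -0.5, -0.5], 0, 1],
  [[0, -0.5, -0.5], 0, 0.78],
  [[0, -0.5, -0.5], 0, 0.7],
  [[0, -0.5, -0.5], 0, 0.55],
  [[0, -0.5, -0.5], 0, 0.4],
  [[0, -0.5, -0.5], 0, 0.3],
  [[0, -0.5, -0.5], 0, 0.3],
])

```text
t: 23.52
eef_pos: [0.5198, 0.155, 0.1279]
eef_rot: [180.0, 0.0, 113.7]
contact_force: [-0.2, -0.2, 0.3]
width: 0.701
gripper_force: 0.0
```

apply_moves([
  [[0, 0, -5], 0, 0.3],
  [[0, 0, -20], 0, 0.3],
  [[0, 0, -50], 0, 0.3],
  [[0, 0, -90], 0, 0.3],
  [[0, 0, -120], 0, 0.3],
  [[0, 0, -120], 0, 0.3],
  [[0, 0, -120], 0, 0.3],
])

```text
t: 24.4
eef_pos: [0.5195, 0.155, 0.2477]
eef_rot: [-180.0, -0.0, 113.7]
contact_force: [-0.6, 0.9, -1.7]
width: 0.698
gripper_force: 0.0
```

Run:
```python
from h import *
s=ctrl.get_state();print(s["t"],s["eef_pos"],s["contact_force"],s["width"])
b=ctrl.capture("wrist");a=ctrl.capture("scene")
cv2.imwrite("pics/end.png",np.hstack([cv2.resize(a["img"][120:280,180:430],(440,282)),cv2.resize(b["img"],(358,282))]))
P=cloud(b);g=b["img"].astype(int)
m=(b["range_z"]>0)&(np.hypot(P[...,0]-.521,P[...,1]-.155)<.08)
r=np.hypot(P[...,0]-.521,P[...,1]-.155)
f=m&(r>.075)&(g.min(2)>150);p=P[f]
print("flange plane",np.linalg.lstsq(np.c_[p[:,:2]-[.521,.155],np.ones(len(p))],p[:,2],rcond=None)[0])
k=m&(g.max(2)<60)&(r<.04);print("knob top",np.percentile(P[k][:,2],[50,95,99]))
```

```text
24.4 [0.51946279 0.1549551  0.24765602] [-0.57498999  0.93855892 -1.69106026] 0.6976339858148989
flange plane [-0.00210115 -0.0002834   0.09776589]
knob top [0.32963084 0.34615079 0.34768913]
```

View pics/end.png

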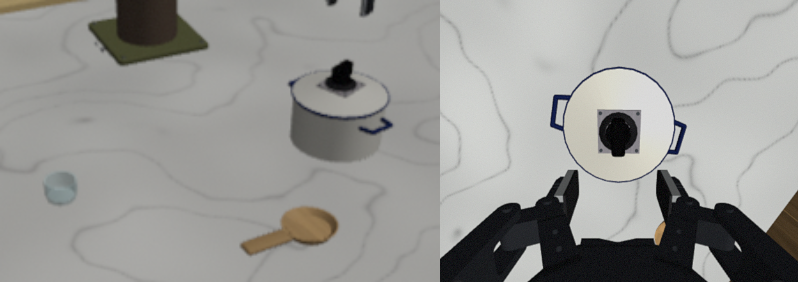

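The lid sits level on the pot (fitted plane tilt about 0.1°) with the knob upright at (342,75) in the scene crop. The gripper is clear, and the ramekin and spoon rest are where they were. Handing in.

```bash
python3 -c "
from cell import ctrl
print(ctrl.job_done())"
```

```text
the job is handed in; nothing more can be done
None
```

The knob is locked into the lid, the lid is level and fully home on the pot, and the job was handed in at about 24 s with the gripper clear; the highest downward force I read on the lid was 12.8 N.

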